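Shut and latch the sample case

ROBOT

A 6-joint arm with a two-finger parallel gripper is mounted at the origin on the work surface; the furniture and walls round the work are solid. World frame = base frame: x ahead of the robot, y to its left, z up, the work surface at z = 0. Lengths are in m, angles in rad, forces in N, time in s.
With the tool pointing down it reaches from about 0.225 to 0.875 m from the base axis. Payload 3.4 kg.
Tool frame: the origin (TCP) lies between the finger pads; the fingertips stand 17 mm ahead of it and the grasp point (between the pads) lies 2 mm behind it; y points along the fingers, z is the direction in which the jaws open and shut, and the axes are right-handed (so a half turn about y gives the same grasp; the last joint's range is limited). The gripper opens to 85 mm and grips with 20 to 120 N. Pads are 22 mm wide; open, the fingers measure 114 mm over their backs; the gripper's body (76 mm by 85 mm) begins 54 mm behind the grasp point. The pads swing forward as they close: fully open they stand 13 mm farther back than shut.
Start: joints at [1.212, 0.276, 1.505, -0, 1.361, -0.121], TCP at [0.135, 0.559, 0.224] pointing down, gripper open.
Joint ranges: [-2.89, 2.89], [-0.75, 2.08], [0.22, 2.7], [-1.18, 4.32], [0.11, 2.71], [-2.7, 2.7]. Speed limits (rad/s): [2.57, 2.57, 3.14, 3.14, 3.14, 3.14].

INTERFACE

Orientations are given as a unit quaternion [w, x, y, z].
In Python, from rig import manip, get_image, camera_model, sign_off, spot_in, silhouettes, spot_point gives the robot as it stands.
- The arm moves only by the tool jog_arm, never from a script. Its argument "targets" is a list of rows, each a list of 3 entries, a list of its own where there are three numbers: the finger opening in m, from 0 to 0.0854, then the shift along the world's x, y, z in m, then the turn about the world's z in rad. In form: [[claw, [x, y, z], spin], ...]. A call has 1 to 10 rows; each row shifts and turns the commanded pose from where the row before left it; what a row does not reach is not made up. A row lasts 1/8 s, in which the tool goes at most 62.5 mm and 10.7 degrees, less where a joint would pass 70% of its speed; a pose out of reach is approached as far as the arm can. A call with a gripper value outside its range is refused whole. The fingers move at their own pace and stop on an object; "force" is the grip in N (left out, the last holds). Time passes only in rows, so rows that do not move let the fingers close. It gives the time, the measured TCP pose, the force and the opening at its end, in the units of the state.
- manip.get_state(): the state, without advancing time (a new reading comes with each control period).
- get_image(name): name is "scene" or "top" or "wrist"; returns (picture, depth): 400x640x3 uint8, red, green, blue; 400x640 float32, m along the optical axis (not along the pixel's ray), 0 where there is no reading.
- camera_model(name): a dict with "mtx" (3x3 intrinsics, pixels), "world_from_camera" (4x4, takes a point from camera to world coordinates). Camera axes: x right, y up, looking along -z (the intrinsics and any distortion apply to the point x, -y, -z); pixel columns grow to the right and rows downward; lengths in m; the calibration is good to about 2 mm. A picture is of the moment at which its call begins: read the wrist's pose just before it. camera_model takes no time and is no camera call; for the wrist camera it gives the pose at the moment of the call.
- sign_off(): hands the job in, once; it reports no verdict.
Trained networks look in the newest picture that a camera, given by its name, has taken for a name from the list of things; names that differ only in an ending like _2 or _b are one class to them, and where a whole thing is asked for, a point or a joint stands for the part that bears it (a point fixed in the world has none). Each returns a list of dicts, best first, with "score" (0 to 1); they miss things now and then, are a little off and sometimes report something else, mostly with a low value. They report only what shows in the picture. A call takes as long as a camera call.
- spot_in(name, camera): "position" ([column, row] in pixels, amid what is visible of it).
- silhouettes(name, camera): "mask" (400x640 bool, what is visible of it) and "position" ([column, row] in pixels, amid what is visible of it).
- spot_point(name, camera): "position" ([column, row] in pixels: a listed point, or the origin of a listed thing).
The state is a dict: "clock": time; "qpos": joint angles; "qd": joint speeds; "effort": joint torques, N m; "position": TCP position; "ee_rot": TCP orientation; "contact_force": force on the tool from outside, world axes, zero at the start; "moment": the same for the moment, N m; "width": finger opening in m.
Only numpy, scipy, OpenCV 4.12 (cv2) and the standard library are available. Lean on these libraries where they do the work, as an engineer would, in place of code of your own. Each camera call takes 0.05 s, during which the arm holds its last target.

TASK

Push the blue sliding cover of the grey sample case fully shut with the fingertips, and only then push the orange latch by its pin all the way round to its stop, so that its bar lies across behind the cover's end. Push gently, do not grip or lift anything, and leave the loose things standing about where they are.

Things in the scene. Friction and masses are not known exactly. Their poses are not given: they have to be found in the camera images.
- case: Grey sample case, fixed to the desk, 150 mm (its x) by 260 mm (its y, from -115 to +145 mm), tray and ledge 70 mm high, dark rails along both long sides to 92 mm high; an ear at its -x, +y corner carries the latch. Origin: on the desk under the middle of the tray; z up. Its y axis points from the tray towards the ledge, the way the cover slides open. The case is turned by up to 0.25 rad either way about z; at no turn its y is the world's y.
- cover (a joint): How far the blue cover stands open, in m: 0 fully shut at its stop, grows as it slides along the case's +y, at most 0.16. Starts 0.09 to 0.15 open, jutting out over the ledge. Stays where it is left; needs about 2 N to slide; the stop is hard, so a push rising to about 7 N means it is home. Its outer end is an upright face 100 mm wide, 72 to 104 mm above the desk, to be pushed along the case's -y.
- cover_push (a point): Middle of that end face of the cover (88 mm above the desk, on the case's centre line x = 0; at y = 113 mm of the case when shut). Moves with the cover.
- latch (a joint): Angle of the orange latch, rad: 0 closed (at its hard stop, the bar along the case's +x, just behind the end face of the shut cover), grows counterclockwise from above, pi/2 is the bar along the case's +y. Starts 1.45 to 1.95, clear of the cover. Stays where it is left; about 1 N at the pin turns it. Gripping latch or cover, or over 38 N from the fingers on either, fails.
- latch_pin (a point): On the axis of the upright orange pin near the end of the latch bar, 90 mm from the pivot: a round pin of 16 mm diameter from 83 to 123 mm above the desk, standing on the bar (18 mm wide, 122 mm long, 73 to 83 mm above the desk, its free end 20 mm beyond the pin). The point is 103 mm above the desk. Moves with the latch.
- latch_pivot (a point): On the latch's upright pivot axis, at x = -92 mm, y = +127 mm of the case, 83 mm above the desk.
- white_bottle: white bottle with a blue cap, 48 mm across, 96 mm tall, standing loose left of the case; origin at the centre of its underside. To be left alone.
- amber_bottle: brown bottle with a black cap, 58 mm across, 109 mm tall, standing loose left of the case; origin at the centre of its underside. To be left alone.
- vial: white vial with a blue cap, 32 mm across, 96 mm tall, standing loose left of the case; origin at the centre of its underside. To be left alone.
- cup: small white plastic cup, 45 mm across, 38 mm tall, standing loose right of the case; origin at the centre of its underside. To be left alone.

How it is judged:
On the way, in this order (a step that is already met when the one before it is completed fails the run):
1. the cover is pushed fully shut while the latch is still open (value of joint cover below 0.005 m and value of joint latch above 0.8 rad), for 0.2 s.
2. the latch is pushed round to its stop (value of joint cover below 0.005 m and value of joint latch below 0.12 rad), for 0.2 s.
At the end, for the whole second after the job is handed in: The cover is within 5 mm of fully shut, the latch within 0.12 rad of its stop, both left so, and the loose things stand where they stood (within 25 mm) (all of step 2 and angle between each of white_bottle, amber_bottle, vial, cup's own z axis and vertical below 0.2 rad and distance of each of white_bottle, amber_bottle, vial, cup from where it was at the start of the episode below 0.025 m); the robot touches nothing.
It fails at once if the latch is swung in before the cover is shut (value of joint cover above 0.012 m and value of joint latch below 0.8 rad).
It fails at once if a loose thing is moved by more than 25 mm, carried or lifted (distance of any of white_bottle, amber_bottle, vial, cup from where it was at the start of the episode above 0.025 m).
It fails at once if the cover or the latch is gripped or forced (more than 38 N from the fingers) (contact force between the fingers and cover above 38 N or contact force between the fingers and latch above 38 N).
It also fails if it takes over 51 s, if anything falls off the work surface, if the arm or the gripper's body presses on something with over 40 N, if the wrist force passes 120 N, or if a joint passes its speed limit or range.

## Working session

There is one attempt and no reset: what is moved stays moved. The work goes in short steps, Python scripts to look and compute and a tool call to move; the robot and the scene stay as the last step left them, time stands still between calls to the robot, and variables do not carry over. Pictures are saved under pics/ and viewed, and the job is handed in when it is done.

Besides the shell and the picture viewer there is one more tool, called after ">>>" in YAML: its name, and indented under it one key for each argument. jog_arm: Moves the arm, as the interface text tells. Its arguments: {"type":"object","properties":{"targets":{"type":"array","items":{"type":"array"}},"force":{"type":"number"}},"required":["targets"]}

```bash
mkdir -p pics
cat > h.py <<'E'
import numpy as np, cv2
from rig import manip, get_image, camera_model, sign_off, spot_in, silhouettes, spot_point
def ray(cam,px):
    m=camera_model(cam);K=np.array(m["mtx"]);T=np.array(m["world_from_camera"])
    d=np.linalg.inv(K)@[px[0],px[1],1];d=T[:3,:3]@[d[0],-d[1],-d[2]]
    return T[:3,3],d
def atz(cam,px,z):
    o,d=ray(cam,px);return o+d*(z-o[2])/d[2]
def atdepth(cam,px,D):
    o,d=ray(cam,px);return o+d*D
E
python3 - <<'E'
from h import *
for c in ["top","scene"]:
    im,d=get_image(c);cv2.imwrite(f"pics/{c}0.png",im[:,:,::-1]);np.save(c+"d.npy",d)
    for n,z in [("cover_push",.088),("latch_pin",.103),("latch_pivot",.083),("case",0),("white_bottle",0),("amber_bottle",0),("vial",0),("cup",0)]:
        r=spot_point(n,c)
        for k in r[:2]: print(c,n,k["score"],np.round(k["position"]),atz(c,k["position"],z).round(4))
s=manip.get_state();print(s["clock"],s["position"],s["ee_rot"],s["contact_force"],s["width"])
E
```

```text
top cover_push 0.97 [270. 219.] [0.4882 0.283  0.088 ]
top latch_pin 0.66 [288. 246.] [0.4066 0.2264 0.103 ]
top latch_pivot 0.65 [318. 241.] [0.4201 0.1356 0.083 ]
top latch_pivot 0.33 [216. 225.] [0.4739 0.4513 0.083 ]
top case 0.61 [353. 206.] [0.5327 0.0217 0.    ]
top white_bottle 0.56 [225. 164.] [0.6772 0.4437 0.    ]
top amber_bottle 0.72 [216. 221.] [0.4891 0.4703 0.    ]
top vial 0.49 [214. 192.] [0.5836 0.4779 0.    ]
top cup 0.52 [425. 248.] [ 0.3913 -0.2078  0.    ]
scene cover_push 0.71 [338. 185.] [0.491 0.265 0.088]
scene cover_push 0.44 [306. 173.] [0.3775 0.2593 0.088 ]
scene latch_pin 0.77 [304. 176.] [0.4074 0.2203 0.103 ]
scene latch_pivot 0.7 [285. 195.] [0.4169 0.1336 0.083 ]
scene case 0.96 [292. 256.] [0.5356 0.0352 0.    ]
scene white_bottle 0.75 [425. 205.] [0.6627 0.4637 0.    ]
scene amber_bottle 0.92 [377. 183.] [0.4818 0.4839 0.    ]
scene amber_bottle 0.4 [285. 195.] [0.3133 0.2359 0.    ]
scene vial 0.88 [406. 196.] [0.5915 0.4755 0.    ]
scene cup 0.92 [176. 279.] [ 0.394  -0.2015  0.    ]
0.9 [0.13548596 0.55885571 0.22433545] [ 0.7021492  -0.70207866  0.08386104 -0.08390107] [-0.47007838  0.49429813 -0.38981726] 0.08535009877409487
```

Run:
```python
import cv2
for c in ["top","scene"]:
    i=cv2.imread(f"pics/{c}0.png")[100:340,150:500]; cv2.imwrite(f"pics/{c}0c.png",cv2.resize(i,None,fx=2.2,fy=2.2))
```

```text
(no output)
```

View pics/top0c.png

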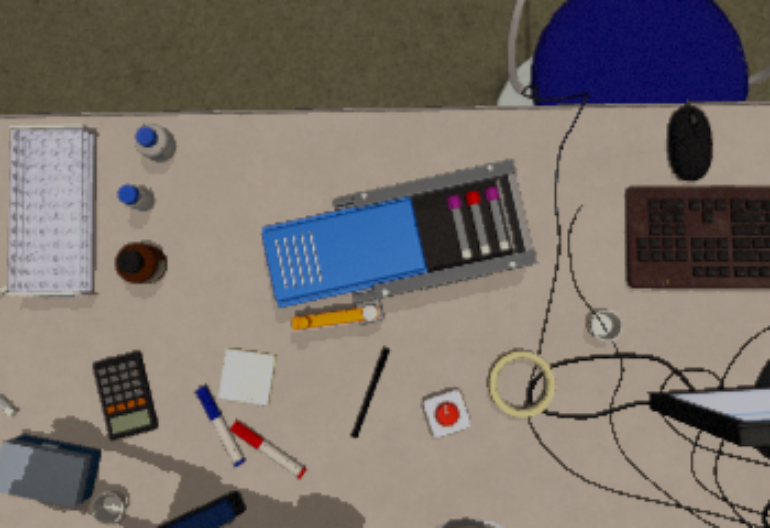

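View pics/scene0c.png

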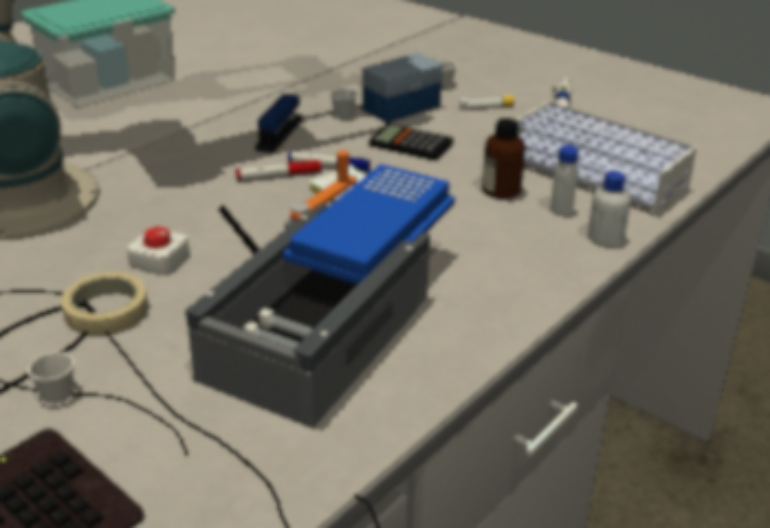

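Run:
```python
from h import *
im,d=get_image("top")
m=silhouettes("cover","top")[0];M=m["mask"];print(m["score"],M.sum())
v,u=np.nonzero(M&(d>0));P=np.array([atdepth("top",(a,b),d[b,a]) for a,b in zip(u,v)])
print(np.percentile(P[:,2],[2,25,50,75,98]))
Q=P[(P[:,2]>.09)&(P[:,2]<.115)]
# reproject at known top z=.104
r=cv2.minAreaRect(Q[:,:2].astype(np.float32));print(r);B=cv2.boxPoints(r);print(B)
hsv=cv2.cvtColor(im,cv2.COLOR_RGB2HSV);mm=cv2.inRange(hsv,(100,120,60),(130,255,255))>0
k=np.zeros_like(mm);k[170:250,255:365]=1
v,u=np.nonzero(mm&k);G=np.array([atz("top",(a,b),.104)[:2] for a,b in zip(u,v)],np.float32)
r=cv2.minAreaRect(G);print(r,cv2.boxPoints(r))
for n,z in [("latch_pin",.103),("latch_pivot",.083)]:
    print(n,[(k["score"],atz("top",k["position"],z).round(4)) for k in spot_point(n,"top")[:2]])
# orange mask
o=cv2.inRange(hsv,(8,150,100),(25,255,255))>0;k[:]=0;k[235:260,270:330]=1;o&=k>0
v,u=np.nonzero(o);P=np.array([atdepth("top",(a,b),d[b,a]) for a,b in zip(u,v)])
print(len(u));t=P[P[:,2]>.108];print("pin top",t.mean(0),len(t),P[:,2].max())
b=P[(P[:,2]<.09)&(P[:,2]>.06)];print(cv2.minAreaRect(b[:,:2].astype(np.float32)))
```

```text
0.74 2506
[0.08215979 0.10170441 0.10370591 0.10564948 0.10919253]
((0.5049002766609192, 0.173368901014328), (0.10831892490386963, 0.21295015513896942), 12.871773719787598)
[[0.42838237 0.26510328]
 [0.47582123 0.05750433]
 [0.58141816 0.08163452]
 [0.5339793  0.28923348]]Traceback (most recent call last):
  File "<stdin>", line 11, in <module>
  File "h.py", line 8, in atz
    o,d=ray(cam,px);return o+d*(z-o[2])/d[2]
        ~~~^^^^^^^^
  File "h.py", line 4, in ray
    m=camera_model(cam);K=np.array(m["mtx"]);T=np.array(m["world_from_camera"])
ValueError: time passes only in moves, steps and waits
```

```bash
cat > h.py <<'E'
import numpy as np, cv2
from rig import manip, get_image, camera_model, sign_off, spot_in, silhouettes, spot_point
C={}
def ray(cam,px):
    if cam not in C: C[cam]=camera_model(cam)
    m=C[cam];K=np.array(m["mtx"]);T=np.array(m["world_from_camera"])
    d=np.linalg.inv(K)@[px[0],px[1],1];d=T[:3,:3]@[d[0],-d[1],-d[2]]
    return T[:3,3],d
def atz(cam,px,z):
    o,d=ray(cam,px);return o+d*(z-o[2])/d[2]
def atdepth(cam,px,D):
    o,d=ray(cam,px);return o+d*D
E
python3 - <<'E'
from h import *
im,d=get_image("top")
hsv=cv2.cvtColor(im,cv2.COLOR_RGB2HSV);mm=cv2.inRange(hsv,(100,120,60),(130,255,255))>0
k=np.zeros(mm.shape,bool);k[170:250,255:365]=1
v,u=np.nonzero(mm&k);G=np.array([atz("top",(a,b),.104)[:2] for a,b in zip(u,v)],np.float32)
r=cv2.minAreaRect(G);print(r,cv2.boxPoints(r))
o=cv2.inRange(hsv,(8,150,100),(25,255,255))>0;k[:]=0;k[235:260,270:330]=1;o&=k>0
v,u=np.nonzero(o);P=np.array([atdepth("top",(a,b),d[b,a]) for a,b in zip(u,v)])
print(len(u));t=P[P[:,2]>.108];print("pin top",t.mean(0),len(t),P[:,2].max())
b=P[(P[:,2]<.09)&(P[:,2]>.06)];print(cv2.minAreaRect(b[:,:2].astype(np.float32)))
th=.225;R=np.array([[np.cos(th),-np.sin(th)],[np.sin(th),np.cos(th)]])
pv=np.array([.419,.135]);O=pv-R@[-.092,.127]
print("O from pivot",O)
c=np.array(r[0])
print("cover ctr in case",R.T@(c-O), "push",R.T@(np.array([.4882,.283])-O),R.T@(np.array([.491,.265])-O))
print("shut push",O+R@[0,.113])
for n,p in dict(white=(.67,.453),amber=(.485,.477),vial=(.588,.477)).items(): print(n,R.T@(np.array(p)-O))
print(manip.get_state()["clock"])
E
```

```text
((0.5026120543479919, 0.1709582358598709), (0.11322641372680664, 0.2127712070941925), 11.652474403381348) [[0.42567837 0.26371685]
 [0.46865284 0.05533072]
 [0.57954574 0.07819963]
 [0.53657126 0.28658575]]
189
pin top [0.40640483 0.22643982 0.12221827] 26 0.12724815711658444
((0.40989676117897034, 0.19658775627613068), (0.01770639233291149, 0.09815314412117004), 7.185178279876709)
O from pivot [0.53701557 0.03172693]
cover ctr in case [-0.00247295  0.1433975 ] push [0.00847549 0.25583057] [0.007189   0.23765958]
shut push [0.51180455 0.14187867]
white [0.22362114 0.38098483]
amber [0.04863879 0.44565456]
vial [0.14904258 0.42267461]
1.05
```

>>> jog_arm:
  targets:
    - [0,[0.034,-0.0243,0],0.0453]
    - [0,[0.034,-0.0243,0],0.0453]
    - [0,[0.034,-0.0243,0],0.0453]
    - [0,[0.034,-0.0243,0],0.0453]
    - [0,[0.034,-0.0243,0],0.0453]
    - [0,[0.034,-0.0243,0],0.0453]
    - [0,[0.034,-0.0243,0],0.0453]
    - [0,[0.034,-0.0243,0],0.0453]
    - [0,[0.034,-0.0243,0],0.0453]
    - [0,[0.034,-0.0243,0],0.0453]
  force: 20

```text
clock: 2.3
position: [0.4766, 0.315, 0.2244]
ee_rot: [0.703, -0.703, -0.077, 0.076]
contact_force: [0.2, 0.6, 0.3]
width: 0.0001
```

>>> jog_arm:
  targets:
    - [0,[0,0,0],0]
    - [0,[0,0,0],0]
    - [0,[0,0,-0.03],0]
    - [0,[0,0,-0.03],0]
    - [0,[0,0,0],0]

```text
clock: 2.92
position: [0.4727, 0.3159, 0.1624]
ee_rot: [-0.702, 0.703, 0.075, -0.078]
contact_force: [0.7, 1.1, 0.7]
width: -0.0001
```

Run:
```python
from h import *
for c in ["wrist","top","scene"]:
    im,d=get_image(c)
    if c!="wrist": im=cv2.resize(im[100:340,200:450],None,fx=2.2,fy=2.2)
    cv2.imwrite(f"pics/{c}1.png",im[:,:,::-1])
    r=spot_point("cover_push",c);print(c,[(k["score"],atz(c,k["position"],.088)) for k in r[:2]])
    r=spot_point("latch_pin",c);print(c,[(k["score"],atz(c,k["position"],.103)) for k in r[:2]])
s=manip.get_state();print({k:np.round(s[k],3) for k in s})
```

```text
wrist [(0.67, array([0.48254946, 0.27850242, 0.088     ]))]
wrist [(0.8, array([0.40651803, 0.22417302, 0.103     ]))]
top [(0.8, array([0.47829783, 0.27629339, 0.088     ]))]
top [(0.55, array([0.41116251, 0.23209568, 0.103     ]))]
scene [(0.92, array([0.47266828, 0.28565436, 0.088     ])), (0.66, array([0.73183322, 0.30756314, 0.088     ]))]
scene [(0.64, array([0.40753963, 0.21563639, 0.103     ]))]
{'clock': np.float64(3.375), 'qpos': array([ 0.464,  0.308,  1.61 ,  0.   ,  1.222, -1.322]), 'qd': array([ 0.   ,  0.004,  0.006,  0.003, -0.001,  0.   ]), 'effort': array([ 5.6000e-02, -4.2203e+01, -2.3199e+01,  4.0000e-03, -9.0000e-03,
        0.0000e+00]), 'position': array([0.476, 0.316, 0.165]), 'ee_rot': array([ 0.703, -0.703, -0.076,  0.075]), 'contact_force': array([-0.646, -0.58 ,  0.791]), 'moment': array([ 0.008, -0.013,  0.009]), 'width': np.float64(0.0)}
```

View pics/wrist1.png

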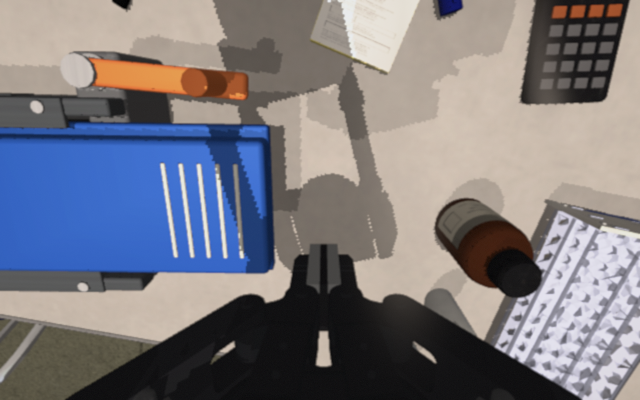

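View pics/scene1.png

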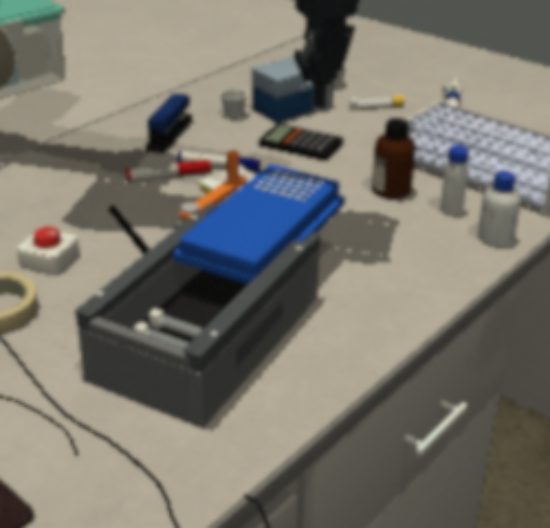

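>>> jog_arm:
  targets:
    - [0,[0,0,-0.03],0]
    - [0,[0,0,-0.027],0]
    - [0,[0,0,0],0]
    - [0,[0.0017,-0.0078,0],0]
    - [0,[0.0017,-0.0078,0],0]
    - [0,[0.0017,-0.0078,0],0]
    - [0,[0.0017,-0.0078,0],0]
    - [0,[0.0017,-0.0078,0],0]

```text
clock: 4.38
position: [0.4842, 0.2762, 0.1075]
ee_rot: [0.703, -0.703, -0.076, 0.076]
contact_force: [-0.2, -0.7, 0.5]
width: -0.0002
```

Run:
```python
from h import *
for c in ["wrist"]:
    im,d=get_image(c)
    cv2.imwrite(f"pics/{c}2.png",im[:,:,::-1])
    r=spot_point("cover_push",c);print(c,[(k["score"],atz(c,k["position"],.088)) for k in r[:2]])
s=manip.get_state();print({k:np.round(s[k],3) for k in ["clock","position","contact_force"]})
```

```text
wrist [(0.85, array([0.48097308, 0.27632752, 0.088     ]))]
{'clock': np.float64(4.475), 'position': array([0.484, 0.276, 0.107]), 'contact_force': array([-0.354,  0.005, -1.02 ])}
```

View pics/wrist2.png

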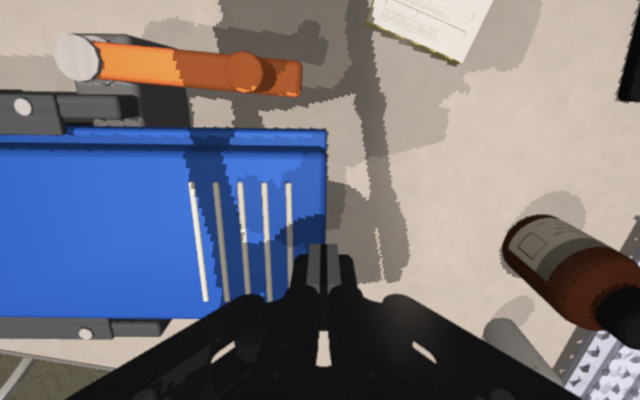

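Run:
```python
from h import *
im,d=get_image("wrist")
for px in [(315,250),(323,250),(335,250),(315,262),(335,270),(300,265),(300,285),(345,285),(270,240),(320,240),(320,200),(300,220),(322,160),(330,300)]:
    print(px,d[px[1],px[0]].round(4),atdepth("wrist",px,d[px[1],px[0]]).round(4))
print(C["wrist"]["world_from_camera"])
im,d=get_image("scene");cv2.imwrite("pics/scene2.png",cv2.resize(im[100:260,250:450],None,fx=3.5,fy=3.5)[:,:,::-1])
```

```text
(315, 250) 0.1477 [0.4736 0.2703 0.1249]
(323, 250) 0.1475 [0.4727 0.2739 0.1251]
(335, 250) 0.1478 [0.4717 0.2793 0.1248]
(315, 262) 0.1371 [0.4734 0.2706 0.136 ]
(335, 270) 0.1314 [0.4718 0.2787 0.1421]
(300, 265) 0.1448 [0.48   0.2649 0.1296]
(300, 285) 0.1194 [0.4736 0.2653 0.1543]
(345, 285) 0.1199 [0.4702 0.2818 0.1539]
(270, 240) 0.1685 [0.4836 0.2477 0.1047]
(320, 240) 0.1699 [0.4786 0.2735 0.1033]
(320, 200) 0.1624 [0.4566 0.2688 0.1037]
(300, 220) 0.1654 [0.4693 0.261  0.1041]
(322, 160) 0.1561 [0.4363 0.2654 0.1035]
(330, 300) 0.1114 [0.4715 0.2762 0.1629]
[[-2.14015320e-01 -9.26478312e-01 -3.09572899e-01  4.03903043e-01]
 [ 9.76829971e-01 -2.03245294e-01 -6.70414690e-02  2.59018007e-01]
 [-8.06767947e-04 -3.16747987e-01  9.48509389e-01  2.57041885e-01]
 [ 0.00000000e+00  0.00000000e+00  0.00000000e+00  1.00000000e+00]]
```

View pics/scene2.png

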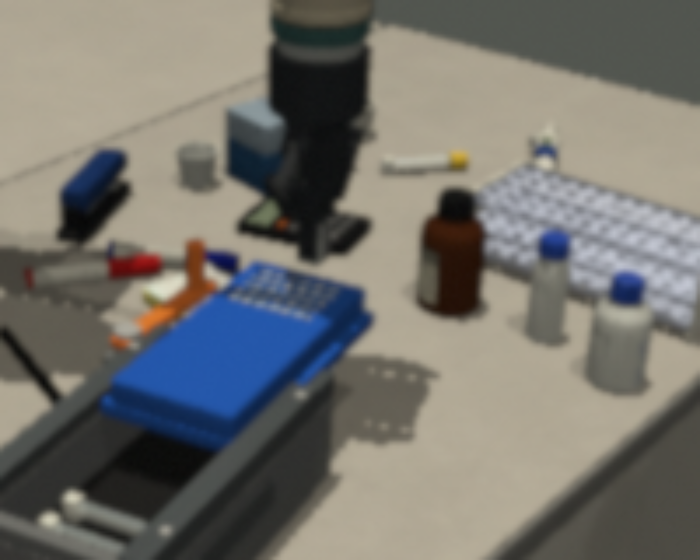

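Run:
```python
from h import *
def proj(c,p):
    m=camera_model(c);T=np.linalg.inv(m["world_from_camera"]);q=T@np.r_[p,1];q=np.array([q[0],-q[1],-q[2]]);q=np.array(m["mtx"])@q;return q[:2]/q[2]
s=manip.get_state()
print(s["position"],s["contact_force"])
for z in (.09,.1075,.12): 
    p=proj("scene",[.484,.276,z]);print(z,(p-[250,100])*3.5, proj("wrist",[.473,.274,z]),proj("wrist",[.484,.276,z]))
print((proj("scene",[.481,.276,.104])-[250,100])*3.5)
im,d=get_image("wrist")
for v in range(238,300,4): print(v,atdepth("wrist",(316,v),d[v,316]).round(4),im[v,316])
im,d=get_image("scene")
for v in (160,165,168,170,171,172): print(v,atdepth("scene",(340,v),d[v,340]).round(4),im[v,340])
```

```text
[0.48403218 0.2767074  0.10732921] [-0.08791308  0.33057344 -0.47475597]
0.09 [308.84803408 286.11728671] [322.62307284 220.75082533] [321.93130088 238.69639987]
0.1075 [309.49894393 266.44263215] [322.54165159 234.10584442] [321.78314699 253.54533277]
0.12 [309.96993288 252.20633681] [322.4726314  245.42679529] [321.6580068 266.0876855]
[306.38652854 269.23737375]
238 [0.4771 0.2716 0.1048] [23 46 90]
242 [0.4796 0.2721 0.1044] [23 46 88]
246 [0.4738 0.2712 0.1202] [73 71 69]
250 [0.4734 0.2713 0.1248] [73 71 69]
254 [0.4734 0.2713 0.1287] [73 72 70]
258 [0.4732 0.2714 0.1326] [73 71 69]
262 [0.473  0.2714 0.1363] [73 71 70]
266 [0.4735 0.2716 0.1386] [73 72 69]
270 [0.4729 0.2715 0.1427] [72 71 69]
274 [0.4736 0.2717 0.1446] [73 71 69]
278 [0.4732 0.2717 0.1481] [73 72 71]
282 [0.4731 0.2718 0.1509] [72 71 69]
286 [0.4745 0.2721 0.1515] [90 88 86]
290 [0.4723 0.2717 0.1572] [46 46 45]
294 [0.4717 0.2717 0.1604] [18 17 19]
298 [0.472  0.2718 0.1622] [18 17 18]
160 [0.5006 0.2589 0.1675] [17 17 18]
165 [0.4935 0.2689 0.147 ] [39 40 38]
168 [0.4935 0.2694 0.1379] [42 43 40]
170 [0.4913 0.2726 0.1299] [47 48 44]
171 [0.4938 0.2695 0.1289] [49 50 46]
172 [0.4933 0.2703 0.1254] [51 51 48]
```

The pictures and both depth images agree that the fingertips are at z≈0.120, over the cover's edge, with no contact. That is about 30 mm higher than the stated tip offset implies. I'll trust the cameras, back off, go down and check again.

>>> jog_arm:
  targets:
    - [0,[-0.0032,0.0147,0],0]
    - [0,[-0.0032,0.0147,0],0]
    - [0,[0,0,0],0]
    - [0,[0,0,-0.018],0]
    - [0,[0,0,-0.017],0]
    - [0,[0,0,0],0]

```text
clock: 5.42
position: [0.4764, 0.3058, 0.0711]
ee_rot: [-0.703, 0.703, 0.075, -0.077]
contact_force: [-0.5, 0.1, -0.3]
width: 0.0001
```

```bash
cat > tip.py <<'E'
from h import *
import sys
n=sys.argv[1]
s=manip.get_state();print({k:np.round(s[k],4) for k in ["clock","position","contact_force","width"]})
im,d=get_image("wrist");cv2.imwrite(f"pics/wrist{n}.png",im[:,:,::-1])
for u in (311,316,333): 
    for v in (242,246,250,270): print((u,v),atdepth("wrist",(u,v),d[v,u]).round(4),end=" ")
    print()
for nm,z in (("cover_push",.088),("latch_pin",.103),("latch_pivot",.083)):
    print(nm,[(k["score"],k["position"],atz("wrist",k["position"],z).round(4)) for k in spot_point(nm,"wrist")[:2]])
im,d=get_image("scene");cv2.imwrite(f"pics/scene{n}.png",cv2.resize(im[100:260,250:450],None,fx=3,fy=3)[:,:,::-1])
E
python3 tip.py 3
```

```text
{'clock': np.float64(5.425), 'position': array([0.4764, 0.3058, 0.0711]), 'contact_force': array([-0.5271,  0.1307, -0.2625]), 'width': np.float64(0.0001)}
(311, 242) [0.5069 0.3032 0.0018] (311, 246) [0.4672 0.2981 0.0856] (311, 250) [0.4673 0.2983 0.0893] (311, 270) [0.4672 0.2989 0.1064] 
(316, 242) [0.5066 0.307  0.0008] (316, 246) [0.467  0.3005 0.0848] (316, 250) [0.4667 0.3005 0.0894] (316, 270) [0.4675 0.3011 0.1052] 
(333, 242) [5.040e-01 3.197e-01 3.000e-04] (333, 246) [0.465  0.3083 0.0855] (333, 250) [0.4649 0.3082 0.0896] (333, 270) [0.4652 0.3078 0.1065] 
cover_push [(0.56, [262.3, 268.5], array([0.4826, 0.2778, 0.088 ]))]
latch_pin [(0.66, [143.8, 71.6], array([0.405 , 0.2268, 0.103 ]))]
latch_pivot []
```

View pics/wrist3.png

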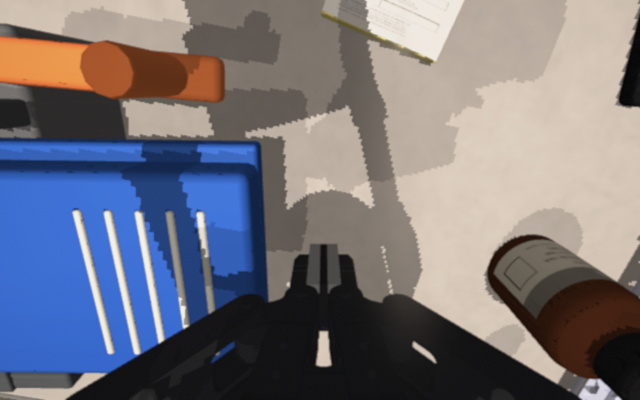

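View pics/scene3.png

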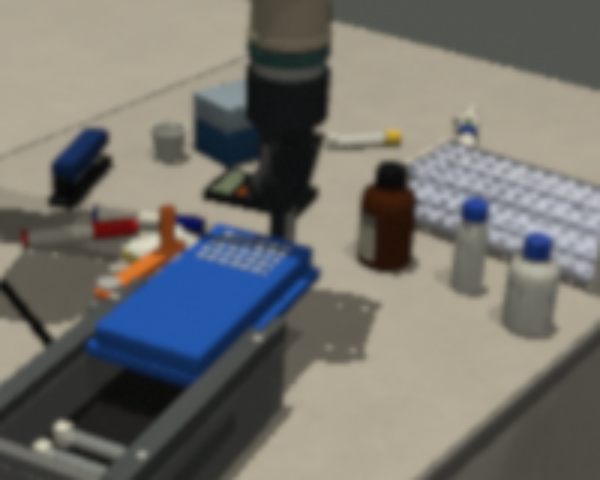

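>>> jog_arm:
  targets:
    - [0,[0.0017,-0.0078,0],0]
    - [0,[0.0017,-0.0078,0],0]
    - [0,[0.0017,-0.0078,0],0]
    - [0,[0.0017,-0.0078,0],0]
    - [0,[0.0017,-0.0078,0],0]

```text
clock: 6.3
position: [0.4861, 0.2668, 0.0724]
ee_rot: [0.703, -0.703, -0.076, 0.076]
contact_force: [-0.9, 2.5, 1.4]
width: -0.0001
```

```bash
python3 tip.py 4
```

```text
{'clock': np.float64(6.3), 'position': array([0.4861, 0.2668, 0.0724]), 'contact_force': array([-0.9242,  2.5055,  1.4274]), 'width': np.float64(-0.0001)}
(311, 242) [ 0.5178  0.263  -0.0011] (311, 246) [0.4762 0.2577 0.0861] (311, 250) [0.4763 0.2579 0.0899] (311, 270) [0.4759 0.2585 0.1074] 
(316, 242) [5.164e-01 2.666e-01 1.000e-04] (316, 246) [0.4759 0.2601 0.0858] (316, 250) [0.4755 0.2601 0.0905] (316, 270) [0.4755 0.2605 0.1074] 
(333, 242) [5.136e-01 2.794e-01 1.000e-04] (333, 246) [0.474  0.2679 0.0861] (333, 250) [0.4737 0.2677 0.0905] (333, 270) [0.4742 0.2673 0.107 ] 
cover_push [(0.56, [295.2, 264.0], array([0.4862, 0.2522, 0.088 ]))]
latch_pin [(0.71, [259.0, 66.4], array([0.4038, 0.2251, 0.103 ]))]
latch_pivot [(0.56, [43.2, 48.4], array([0.4152, 0.1364, 0.083 ]))]
```

View pics/wrist4.png

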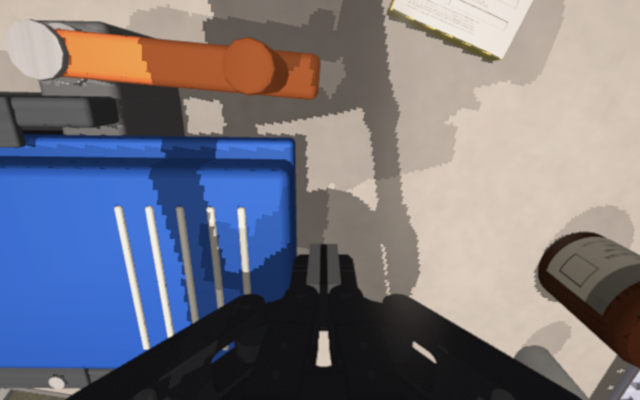

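Contact at about 2.5 N, and the cover is sliding. I'll continue.

>>> jog_arm:
  targets:
    - [0,[0.0017,-0.0078,0],0]
    - [0,[0.0017,-0.0078,0],0]
    - [0,[0.0017,-0.0078,0],0]
    - [0,[0.0017,-0.0078,0],0]
    - [0,[0.0017,-0.0078,0],0]
    - [0,[0.0017,-0.0078,0],0]

```text
clock: 7.3
position: [0.4959, 0.2198, 0.0722]
ee_rot: [-0.703, 0.703, 0.076, -0.076]
contact_force: [-2.3, 2.6, -0.4]
width: 0.0001
```

>>> jog_arm:
  targets:
    - [0,[0.0017,-0.0078,0],0]
    - [0,[0.0017,-0.0078,0],0]
    - [0,[0.0017,-0.0078,0],0]
    - [0,[0.0017,-0.0078,0],0]
    - [0,[0.0017,-0.0078,0],0]

```text
clock: 7.92
position: [0.5048, 0.1809, 0.0723]
ee_rot: [0.703, -0.703, -0.076, 0.076]
contact_force: [-2.6, 2.4, -0.7]
width: 0.0
```

```bash
python3 tip.py 5
```

```text
{'clock': np.float64(7.925), 'position': array([0.5048, 0.1809, 0.0723]), 'contact_force': array([-2.6265,  2.3769, -0.6525]), 'width': np.float64(0.0)}
(311, 242) [0.5031 0.1728 0.0662] (311, 246) [0.4952 0.1719 0.0859] (311, 250) [0.4952 0.1721 0.0899] (311, 270) [0.4953 0.1727 0.1066] 
(316, 242) [0.5354 0.1808 0.    ] (316, 246) [0.4946 0.1742 0.0861] (316, 250) [0.4948 0.1743 0.0897] (316, 270) [0.4945 0.1747 0.1073] 
(333, 242) [ 5.327e-01  1.936e-01 -1.000e-04] (333, 246) [0.4933 0.1822 0.0852] (333, 250) [0.4928 0.1819 0.0902] (333, 270) [0.4935 0.1816 0.1064] 
cover_push [(0.87, [298.2, 261.7], array([0.5036, 0.1675, 0.088 ]))]
latch_pin [(0.94, [514.7, 67.1], array([0.404 , 0.2254, 0.103 ]))]
latch_pivot [(0.86, [264.9, 50.8], array([0.4162, 0.1367, 0.083 ]))]
```

View pics/wrist5.png

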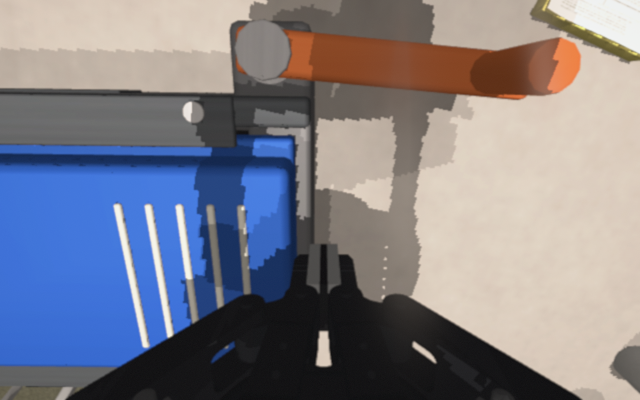

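>>> jog_arm:
  targets:
    - [0,[0.0015,-0.0068,0],0]
    - [0,[0.0015,-0.0068,0],0]
    - [0,[0.001,-0.0049,0],0]
    - [0,[0.0004,-0.002,0],0]
    - [0,[0.0004,-0.002,0],0]

```text
clock: 8.8
position: [0.5099, 0.1589, 0.0725]
ee_rot: [0.703, -0.703, -0.076, 0.076]
contact_force: [0.7, 2.5, 1.7]
width: -0.0001
```

>>> jog_arm:
  targets:
    - [0,[0.0004,-0.002,0],0]
    - [0,[0.0002,-0.001,0],0]

```text
clock: 9.05
position: [0.5102, 0.1566, 0.0724]
ee_rot: [0.704, -0.702, -0.076, 0.076]
contact_force: [1.0, 5.9, 1.8]
width: -0.0002
```

>>> jog_arm:
  targets:
    - [0,[0.0002,-0.001,0],0]
    - [0,[0.0002,-0.001,0],0]

```text
clock: 9.3
position: [0.5102, 0.1566, 0.0724]
ee_rot: [0.705, -0.701, -0.075, 0.075]
contact_force: [-0.3, 12.0, 1.2]
width: -0.0002
```

Force rose to 12 N with no further travel, so it is at the stop. I'll hold briefly and look.

```bash
python3 tip.py 6
```

```text
{'clock': np.float64(9.3), 'position': array([0.5102, 0.1566, 0.0724]), 'contact_force': array([-0.2667, 12.0301,  1.2467]), 'width': np.float64(-0.0002)}
(311, 242) [0.5064 0.1492 0.0695] (311, 246) [0.5    0.1485 0.0863] (311, 250) [0.5003 0.1486 0.0897] (311, 270) [0.5002 0.1492 0.1069] 
(316, 242) [0.5057 0.1518 0.0699] (316, 246) [0.4999 0.1508 0.0856] (316, 250) [0.4996 0.1508 0.0901] (316, 270) [0.4991 0.151  0.108 ] 
(333, 242) [0.5039 0.1605 0.0697] (333, 246) [0.4983 0.1587 0.0853] (333, 250) [0.4979 0.1585 0.0902] (333, 270) [0.4977 0.1578 0.1079] 
cover_push [(0.8, [299.4, 259.3], array([0.5072, 0.1444, 0.088 ]))]
latch_pin [(0.65, [585.1, 65.1], array([0.4032, 0.2258, 0.103 ]))]
latch_pivot [(0.6, [328.4, 47.2], array([0.4144, 0.1378, 0.083 ])), (0.36, [587.2, 63.4], array([0.398 , 0.2411, 0.083 ]))]
```

View pics/wrist6.png

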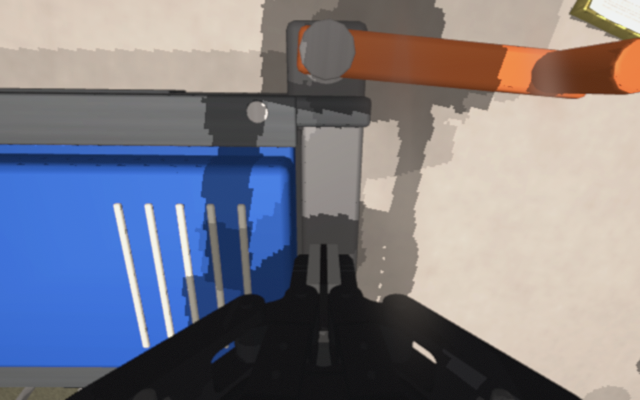

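>>> jog_arm:
  targets:
    - [0,[-0.001,0.005,0],0]
    - [0,[-0.003,0.0147,0],0]
    - [0,[0,0,0.04],0]
    - [0,[0,0,0.04],0]
    - [0,[-0.0365,0.0118,0],0]
    - [0,[-0.0365,0.0118,0],0]
    - [0,[-0.0365,0.0118,0],0]
    - [0,[-0.0365,0.0118,0],0]
    - [0,[0,0,0],0]

```text
clock: 10.68
position: [0.3571, 0.2209, 0.152]
ee_rot: [-0.703, 0.703, 0.076, -0.078]
contact_force: [0.3, -0.4, -0.3]
width: -0.0001
```

```bash
python3 tip.py 7
python3 - <<'E'
from h import *
im,d=get_image("top");cv2.imwrite("pics/top7.png",cv2.resize(im[150:300,220:420],None,fx=3.5,fy=3.5)[:,:,::-1])
for nm,z in (("cover_push",.088),("latch_pin",.103),("latch_pivot",.083)):
    print(nm,[(k["score"],k["position"],atz("top",k["position"],z).round(4)) for k in spot_point(nm,"top")[:2]])
E
```

```text
{'clock': np.float64(10.675), 'position': array([0.3571, 0.2209, 0.152 ]), 'contact_force': array([ 0.3069, -0.3847, -0.3255]), 'width': np.float64(-0.0001)}
(311, 242) [0.4298 0.2235 0.0009] (311, 246) [0.3496 0.213  0.1654] (311, 250) [0.3492 0.2131 0.1701] (311, 270) [0.3496 0.2138 0.1864] 
(316, 242) [4.290e-01 2.286e-01 3.000e-04] (316, 246) [0.349  0.2153 0.1656] (316, 250) [0.3485 0.2153 0.1704] (316, 270) [0.3489 0.2158 0.1868] 
(333, 242) [0.425  0.2459 0.0006] (333, 246) [0.3467 0.223  0.1668] (333, 250) [0.3471 0.223  0.1698] (333, 270) [0.347  0.2225 0.1873] 
cover_push []
latch_pin []
latch_pivot [(0.79, [201.7, 254.7], array([0.4176, 0.1383, 0.083 ]))]
cover_push [(0.97, [313.8, 212.7], array([0.5062, 0.1481, 0.088 ]))]
latch_pin [(0.73, [287.2, 244.7], array([0.4099, 0.2291, 0.103 ]))]
latch_pivot [(0.64, [314.3, 242.9], array([0.4139, 0.1479, 0.083 ])), (0.25, [224.8, 164.3], array([0.6617, 0.4238, 0.083 ]))]
```

View pics/wrist7.png

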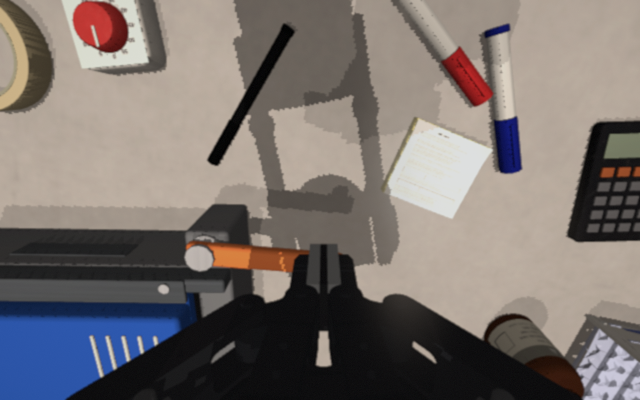

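View pics/top7.png

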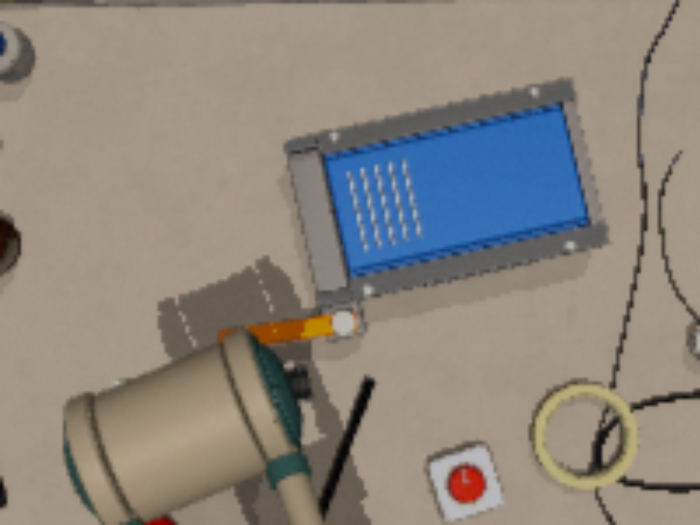

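>>> jog_arm:
  targets:
    - [0,[0,0,-0.034],0]
    - [0,[0,0,-0.034],0]
    - [0,[0,0,0],0]

```text
clock: 11.5
position: [0.3588, 0.2199, 0.0825]
ee_rot: [-0.702, 0.704, 0.074, -0.078]
contact_force: [-0.2, -0.2, 0.5]
width: -0.0001
```

```bash
python3 tip.py 8
cat > plan.py <<'E'
import numpy as np
P=np.array([.4175,.137])
def F(b,d=.019): return P+.09*np.array([np.cos(b),np.sin(b)])-d*np.array([np.sin(b),-np.cos(b)])
bs=np.arange(1.709,.2,-.1)
for b in bs: print(round(b,3),F(b).round(4),(F(b-.1)-F(b)).round(4))
E
python3 plan.py
```

```text
{'clock': np.float64(11.5), 'position': array([0.3588, 0.2199, 0.0825]), 'contact_force': array([-0.2203, -0.1769,  0.5317]), 'width': np.float64(-0.0001)}
(311, 242) [3.965e-01 2.183e-01 2.000e-04] (311, 246) [0.3505 0.2125 0.0968] (311, 250) [0.35   0.2126 0.1018] (311, 270) [0.3499 0.2132 0.1189] 
(316, 242) [0.3956 0.2223 0.0004] (316, 246) [0.3492 0.2147 0.0984] (316, 250) [0.3494 0.2148 0.1019] (316, 270) [0.3499 0.2153 0.1182] 
(333, 242) [0.3919 0.2354 0.0019] (333, 246) [0.3482 0.2227 0.0971] (333, 250) [0.3476 0.2224 0.1022] (333, 270) [0.3486 0.2222 0.1179] 
cover_push []
latch_pin [(0.84, [315.0, 352.2], array([0.4062, 0.2264, 0.103 ])), (0.27, [546.8, 383.8], array([0.4002, 0.3513, 0.103 ]))]
latch_pivot [(0.62, [159.1, 318.1], array([0.4207, 0.1384, 0.083 ]))]
1.709 [0.3863 0.2235] [0.0088 0.0027]
1.609 [0.3951 0.2262] [0.009  0.0018]
1.509 [0.4041 0.228 ] [0.0092 0.0009]
1.409 [0.4132 0.2289] [ 0.0092 -0.    ]
1.309 [0.4224 0.2289] [ 0.0091 -0.001 ]
1.209 [0.4316 0.2279] [ 0.009  -0.0019]
1.109 [0.4406 0.226 ] [ 0.0088 -0.0028]
1.009 [0.4494 0.2233] [ 0.0085 -0.0036]
0.909 [0.4578 0.2197] [ 0.0081 -0.0044]
0.809 [0.4659 0.2152] [ 0.0076 -0.0052]
0.709 [0.4734 0.21  ] [ 0.007  -0.0059]
0.609 [0.4805 0.2041] [ 0.0064 -0.0066]
0.509 [0.4868 0.1974] [ 0.0057 -0.0072]
0.409 [0.4925 0.1902] [ 0.0049 -0.0078]
0.309 [0.4975 0.1825] [ 0.0041 -0.0082]
0.209 [0.5016 0.1743] [ 0.0033 -0.0086]
```

View pics/wrist8.png

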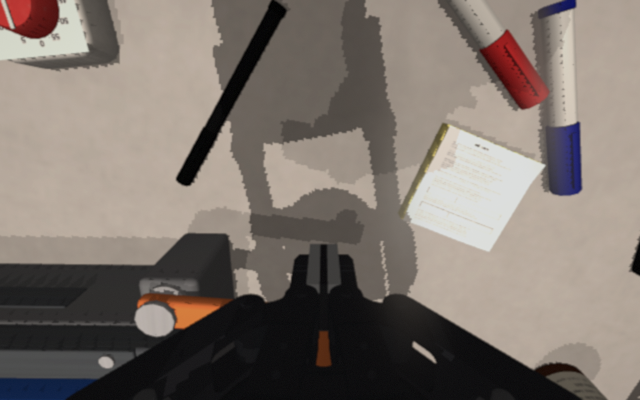

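>>> jog_arm:
  targets:
    - [0,[0.009,0.0012,0],0]
    - [0,[0.0095,0.0012,0],0]
    - [0,[0.009,0.0012,0],-0.077]
    - [0,[0.0044,0.0014,0],-0.05]
    - [0,[0.0044,0.0013,0],-0.05]
    - [0,[0.0045,0.0009,0],-0.05]
    - [0,[0.0045,0.0009,0],-0.05]

```text
clock: 12.62
position: [0.4064, 0.2289, 0.0844]
ee_rot: [-0.707, 0.707, -0.023, 0.022]
contact_force: [-1.1, -0.7, -0.6]
width: 0.0
```

```bash
python3 tip.py 9
```

```text
{'clock': np.float64(12.625), 'position': array([0.4064, 0.2289, 0.0844]), 'contact_force': array([-1.1139, -0.6535, -0.5747]), 'width': np.float64(0.0)}
(311, 242) [ 0.4424  0.2168 -0.    ] (311, 246) [0.3954 0.224  0.098 ] (311, 250) [0.3951 0.2242 0.1027] (311, 270) [0.3955 0.2248 0.1191] 
(316, 242) [4.425e-01 2.209e-01 3.000e-04] (316, 246) [0.3951 0.2264 0.0989] (316, 250) [0.3963 0.2264 0.1006] (316, 270) [0.3961 0.2268 0.1183] 
(333, 242) [4.434e-01 2.346e-01 2.000e-04] (333, 246) [0.3961 0.2344 0.0981] (333, 250) [0.3957 0.2343 0.1026] (333, 270) [0.3958 0.2338 0.1195] 
cover_push []
latch_pin []
latch_pivot [(0.79, [155.9, 276.6], array([0.4163, 0.1374, 0.083 ]))]
```

View pics/wrist9.png

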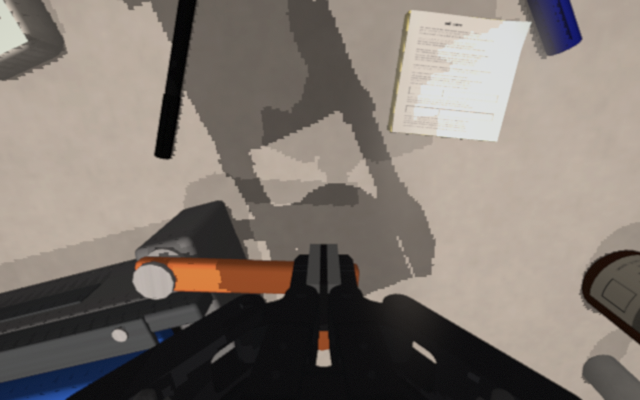

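View pics/scene9.png

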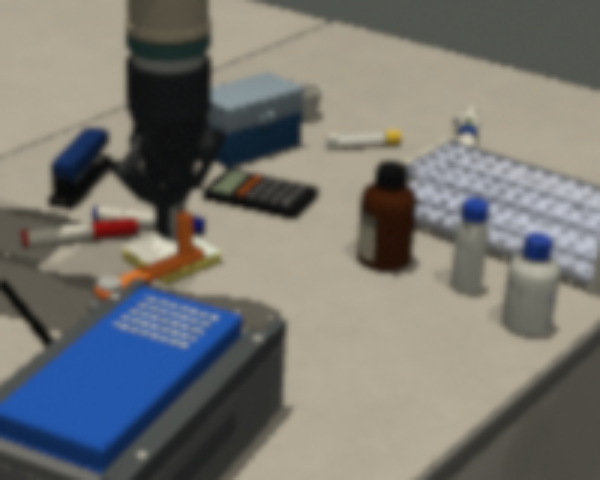

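The pin is in contact at about 1 N and the bar is turning with the fingers.

>>> jog_arm:
  targets:
    - [0,[0.0092,0.0009,0],-0.1]
    - [0,[0.0092,0,0],-0.1]
    - [0,[0.0091,-0.001,0],-0.1]
    - [0,[0.009,-0.0019,0],-0.1]
    - [0,[0.0088,-0.0028,0],-0.1]

```text
clock: 13.5
position: [0.4508, 0.2241, 0.0842]
ee_rot: [-0.679, 0.679, -0.197, 0.197]
contact_force: [-1.6, 0.7, -0.3]
width: -0.0001
```

```bash
python3 tip.py 10
```

```text
{'clock': np.float64(13.5), 'position': array([0.4508, 0.2241, 0.0842]), 'contact_force': array([-1.6356,  0.6677, -0.3045]), 'width': np.float64(-0.0001)}
(311, 242) [0.4771 0.1962 0.0007] (311, 246) [0.4395 0.225  0.0983] (311, 250) [0.4396 0.225  0.102 ] (311, 270) [0.4404 0.2253 0.1183] 
(316, 242) [4.794e-01 1.994e-01 2.000e-04] (316, 246) [0.4408 0.227  0.0982] (316, 250) [0.4409 0.227  0.1019] (316, 270) [0.4407 0.2276 0.1199] 
(333, 242) [ 4.870e-01  2.109e-01 -3.000e-04] (333, 246) [0.4455 0.2335 0.0973] (333, 250) [0.4451 0.2336 0.1018] (333, 270) [0.4448 0.2332 0.1192] 
cover_push []
latch_pin []
latch_pivot [(0.71, [154.6, 280.0], array([0.4175, 0.1369, 0.083 ]))]
```

View pics/wrist10.png

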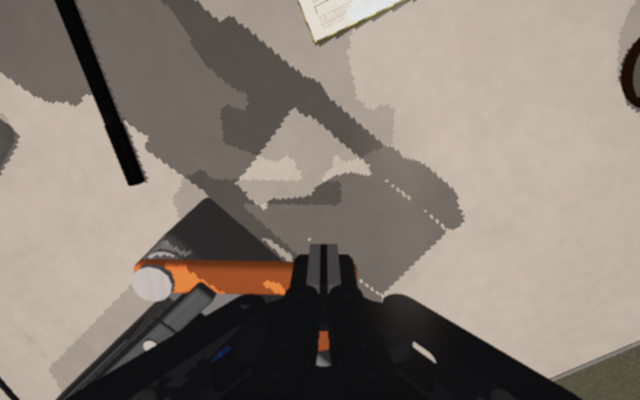

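>>> jog_arm:
  targets:
    - [0,[0.0085,-0.0036,0],-0.1]
    - [0,[0.0081,-0.0044,0],-0.1]
    - [0,[0.0076,-0.0052,0],-0.1]
    - [0,[0.007,-0.0059,0],-0.1]
    - [0,[0.0064,-0.0066,0],-0.1]

```text
clock: 14.38
position: [0.488, 0.1985, 0.0843]
ee_rot: [-0.609, 0.61, -0.359, 0.358]
contact_force: [-0.2, 0.7, 1.0]
width: 0.0
```

>>> jog_arm:
  targets:
    - [0,[0.0057,-0.0072,0],-0.1]
    - [0,[0.0025,-0.0039,0],-0.05]
    - [0,[0.0024,-0.0039,0],-0.05]

```text
clock: 14.75
position: [0.4988, 0.1837, 0.0843]
ee_rot: [0.571, -0.571, 0.417, -0.417]
contact_force: [0.1, 0.7, 0.3]
width: -0.0003
```

```bash
python3 tip.py 11
```

```text
{'clock': np.float64(14.75), 'position': array([0.4988, 0.1837, 0.0843]), 'contact_force': array([0.0951, 0.7225, 0.2612]), 'width': np.float64(-0.0003)}
(311, 242) [0.4945 0.171  0.0517] (311, 246) [0.49   0.1917 0.0976] (311, 250) [0.49   0.1922 0.1026] (311, 270) [0.4909 0.1915 0.1181] 
(316, 242) [0.4975 0.1722 0.0522] (316, 246) [0.4921 0.1932 0.0992] (316, 250) [0.4922 0.1931 0.1028] (316, 270) [0.4926 0.1929 0.1193] 
(333, 242) [0.5082 0.174  0.0492] (333, 246) [0.4997 0.1956 0.0991] (333, 250) [0.4741 0.2611 0.234 ] (333, 270) [0.4993 0.1949 0.1191] 
cover_push []
latch_pin [(0.71, [153.4, 284.5], array([0.4239, 0.1521, 0.103 ]))]
latch_pivot [(0.93, [152.8, 283.7], array([0.4159, 0.1359, 0.083 ]))]
```

View pics/wrist11.png

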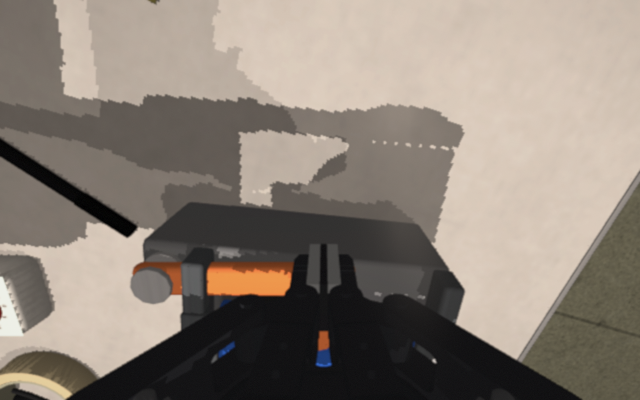

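>>> jog_arm:
  targets:
    - [0,[0.0014,-0.0034,0],-0.04]
    - [0,[0.001,-0.0026,0],-0.03]

```text
clock: 15.25
position: [0.502, 0.1775, 0.0844]
ee_rot: [0.556, -0.555, 0.437, -0.437]
contact_force: [0.7, 1.0, 0.6]
width: -0.0003
```

>>> jog_arm:
  targets:
    - [0,[0.0006,-0.0016,0],-0.02]
    - [0,[0.0003,-0.001,0],0]

```text
clock: 15.5
position: [0.5029, 0.1747, 0.0844]
ee_rot: [0.552, -0.551, 0.442, -0.443]
contact_force: [1.3, 0.2, 1.1]
width: 0.0001
```

>>> jog_arm:
  targets:
    - [0,[0.0002,-0.001,0],0]
    - [0,[0.0002,-0.001,0],0]

```text
clock: 15.75
position: [0.5029, 0.1745, 0.0844]
ee_rot: [0.552, -0.55, 0.443, -0.442]
contact_force: [-1.1, 8.0, -0.9]
width: 0.0001
```

>>> jog_arm:
  targets:
    - [0,[0.0002,-0.001,0],0]
    - [0,[0,0,0],0]

```text
clock: 16.0
position: [0.503, 0.1745, 0.0845]
ee_rot: [0.553, -0.55, 0.444, -0.442]
contact_force: [-0.2, 9.4, 1.1]
width: 0.0004
```

>>> jog_arm:
  targets:
    - [0,[-0.001,0.004,0],0]
    - [0,[-0.004,0.02,0],0]
    - [0,[-0.004,0.02,0],0]
    - [0,[0,0,0.05],0]
    - [0,[0,0,0.05],0]
    - [0,[-0.04,0.02,0.03],0]
    - [0,[-0.05,0.03,0],0]
    - [0,[-0.05,0.03,0],0]
    - [0,[-0.05,0.03,0],0]
    - [0,[0,0,0],0]

```text
clock: 17.25
position: [0.3007, 0.3263, 0.2143]
ee_rot: [-0.552, 0.553, -0.441, 0.441]
contact_force: [-0.1, -0.8, -0.5]
width: -0.0
```

Run:
```python
from h import *
s=manip.get_state();print({k:np.round(s[k],4) for k in ["clock","position","contact_force"]})
for c in ("top","scene"):
    im,d=get_image(c);a=im[130:300,200:430] if c=="top" else im[100:300,170:450]
    cv2.imwrite(f"pics/{c}12.png",cv2.resize(a,None,fx=2.8,fy=2.8)[:,:,::-1])
    for nm,z in (("cover_push",.088),("latch_pin",.103),("latch_pivot",.083),("white_bottle",0),("amber_bottle",0),("vial",0),("cup",0)):
        print(c,nm,[(k["score"],atz(c,k["position"],z).round(4)) for k in spot_point(nm,c)[:1]])
```

```text
{'clock': np.float64(17.25), 'position': array([0.3007, 0.3263, 0.2143]), 'contact_force': array([-0.1464, -0.7787, -0.5196])}
top cover_push [(0.83, array([0.5106, 0.1398, 0.088 ]))]
top latch_pin [(0.79, array([0.5074, 0.1467, 0.103 ]))]
top latch_pivot [(0.68, array([0.4095, 0.1406, 0.083 ]))]
top white_bottle [(0.81, array([0.6751, 0.437 , 0.    ]))]
top amber_bottle [(0.82, array([0.4801, 0.4614, 0.    ]))]
top vial [(0.43, array([0.5897, 0.483 , 0.    ]))]
top cup [(0.53, array([ 0.3914, -0.2016,  0.    ]))]
scene cover_push [(0.75, array([0.5172, 0.1392, 0.088 ]))]
scene latch_pin [(0.62, array([0.5167, 0.1559, 0.103 ]))]
scene latch_pivot [(0.46, array([0.407 , 0.1349, 0.083 ]))]
scene white_bottle [(0.91, array([0.6741, 0.4513, 0.    ]))]
scene amber_bottle [(0.88, array([ 0.4764,  0.4693, -0.    ]))]
scene vial [(0.7, array([0.5915, 0.4714, 0.    ]))]
scene cup [(0.58, array([ 0.3961, -0.1973,  0.    ]))]
```

View pics/top12.png

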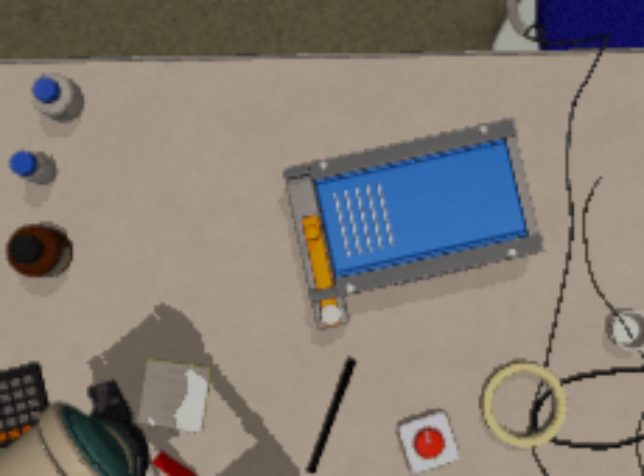

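View pics/scene12.png

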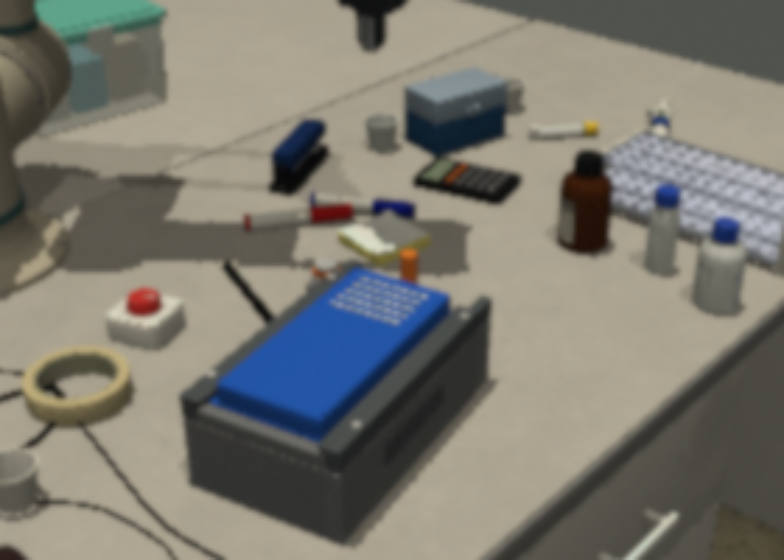

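```bash
python3 -c "
from rig import sign_off;print(sign_off())"
```

```text
the job is handed in; nothing more can be done
None
```

I pushed the cover fully shut and then swung the latch round to its stop. I handed the job in at about 17.5 s, with no verdict reported.

- **Cover:** I pushed the end face with closed fingertips at about 2.5 N. It stopped moving and the force rose to 12 N, and the pictures show it shut.
- **Latch:** I followed the pin round its arc at about 1–2 N. It stopped moving at 8–9 N. In the last top picture the bar lies parallel to the cover's end face and just behind it.
- **Loose things:** I never went near them. The networks' last positions agree with the first to within about 15 mm, which is roughly the scatter between the cameras. In the last pictures the three bottles stand upright. The cup is partly cut off there, so I checked it by position only.
- **Arm:** It ended well clear of everything, with the force reading near zero.

**Disagreement:** the wrist and scene depth images both put the shut fingertips about 13 mm above the reported TCP, not 17 mm ahead of it as stated. Because of this my first approach passed over the cover's edge without touching it. I backed off and used the heights the cameras measured from then on.

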